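# Load the scan turntable and hold its index plunger out

## Robot

A 6-joint arm with a two-finger parallel gripper is mounted at the origin on the work surface. World frame = base frame: x ahead of the robot, y to its left, z up, the work surface at z = 0. Lengths are in m, angles in rad, forces in N, time in s.
With the tool pointing down it reaches from about 0.375 to 0.975 m from the base axis. Payload 3.8 kg.
Tool frame: the origin (TCP) lies midway between the tips of the shut fingers; the grasp point (between the pads) lies 19 mm behind it; z points along the fingers, y is the line along which they close (so a half turn about z gives the same grasp; the last joint's range is limited). The gripper opens to 85 mm and grips with 20 to 120 N. Pads are 22 mm wide; open, the fingers measure 114 mm over their backs; the gripper's body (76 mm by 85 mm) begins 54 mm behind the grasp point. The pads swing forward as they close: fully open they stand 13 mm farther back than shut.
Start: joints at [1.295, 0.264, 1.604, -0, 1.274, -0.037], TCP at [0.16, 0.656, 0.231] pointing down, gripper open.
Joint ranges: [-2.63, 2.63], [-0.94, 2.18], [0.31, 2.57], [-1.31, 4.45], [0, 2.66], [-2.55, 2.55]. Speed limits (rad/s): [2.57, 2.57, 3.14, 3.14, 3.14, 3.14].

## Interface

Orientations are given as a rotation vector (axis times angle).
In Python, from workcell import read_state, vision, ticket gives the robot as it stands. The module is installed in compiled form; this text tells all that it offers.
- The arm moves only by the tool jog_arm, never from a script. Its arguments are lists of equal length, an entry for each row: "turn": the turn, a rotation vector about the tool's x, y, z in rad, a list of three; "delta_pos": the shift along the tool's x, y, z in m, a list of three; "gripper": the finger opening in m, from 0 to 0.0854. In form: {"turn": [[rx, ry, rz], ...], "delta_pos": [[dx, dy, dz], ...], "gripper": [gripper, ...]}. A call has 1 to 20 rows; each row shifts and turns the commanded pose from where the row before left it, along the tool's axes as they then stand; what a row does not reach is not made up. A row lasts 1/12 s, in which the tool goes at most 41.7 mm and 7.16 degrees, less where a joint would pass 70% of its speed; a pose out of reach is approached as far as the arm can. A call with a gripper value outside its range is refused whole. The fingers move at their own pace and stop on an object; "grip_force" is the grip in N (left out, the last holds). Time passes only in rows, so rows that do not move let the fingers close. It gives the time, the measured TCP pose, the force, the opening and the grip force at its end, in the units of the state.
- read_state(): the state, without advancing time (a new reading comes with each control period).
- vision.read_camera(name): name is "side" or "top"; returns the picture (480x640x3 uint8, red, green, blue); there is no depth.
- vision.calibration(name): a dict with "vfov" (degrees; the focal length in pixels is half the picture's height over the tangent of half this angle, whatever the lens; pixels are square), "cx", "cy" (the principal point, pixels), "dist" ([k1, k2, p1, p2, k3] as OpenCV has them; the pictures are not rectified), "R" (3x3) and "t" (3): a world point X has camera coordinates R X + t. Camera axes: x right, y down, z forward; pixel columns grow to the right and rows downward; lengths in m; the calibration is good to about 2 mm. A picture is of the moment at which its call begins. calibration takes no time and is no camera call.
- ticket.finish_job(): hands the job in; it is judged then, once.
The state is a dict: "time": time; "q": joint angles; "joint_vel": joint speeds; "joint_torque": joint torques, N m; "tool_pos": TCP position; "tcp_rot": TCP orientation; "wrist_force": force on the tool from outside, world axes, zero at the start; "torque": the same for the moment, N m; "width": opening from 0.0 (shut) to 1.0 (fully open); "grip_force": force on a finger pad.
Only numpy, scipy, OpenCV 4.12 (cv2) and the standard library are available. Lean on these libraries where they do the work, as an engineer would, in place of code of your own. Each camera call takes 0.05 s, during which the arm holds its last target. There are 200 camera calls.

## Task

Lift the aluminium bracket out of the blue mould half, lower it onto the scanning turntable so that it stands on its base wholly inside the yellow ring, and let it go. Only then pull the turntable's red index plunger fully up, so that its pin is well clear of its hole, and finish while still gripping it and holding it up there: do not let go of it at the end. Do not shift or knock over any of the other things lying about.

Things in the scene. Friction and masses are not known exactly. Their poses are not given: they have to be found in the camera images.
- bracket: bare aluminium casting, about 0.2 kg (0.14 to 0.28): flat base 90 x 40 x 9 mm with an upright rib in its middle, 44 mm long by 14 mm thick, whose top is 48 mm above the underside; a low round boss (18 mm across, top 17 mm above the underside) stands at each end, centred 33 mm from the middle. Origin: centre of the underside; x along the base and rib, y across the rib's thickness, z up. It starts lying in the mould's cavity
- mould: fixed blue open mould half, 140 x 90 x 22 mm, with a rectangular cavity 94 x 44 mm, 10 mm deep, in its top (cavity floor 12 mm above the work surface), and two steel guide pins 12 mm across, rising 16 mm above its top at (58, 34) and (-58, -34) mm from the middle. Origin: centre of the underside; x along the long side, z up. The bracket leaves straight upward
- turntable: fixed (locked) scanning turntable: grey foot, black disc 240 mm across with its top 45 mm above the work surface, a yellow ring (inner radius 65 mm) round its middle and twelve index holes on a 105 mm radius. An aluminium arm 34 mm wide, its top 76 mm above the work surface, reaches in over the rim along the turntable's own +x from a post outside the disc and carries the index plunger. Origin: centre of the underside; z up
- ring_centre (a point): centre of the yellow ring, on the disc's top face
- seat_hole (a point): mouth of the index hole in which the plunger sits, on the disc's top face, 105 mm from the centre along the turntable's +x
- index_plunger (a joint): pull of the index plunger, straight up, in m: 0 = pin seated in its hole, 0.018 = end stop. A spring pulls it back down: about 6 N at the start to 11 N at the stop; let go, it snaps home. From about 0.012 the tip has left the hole
- knob_base (a point): centre of the underside of the plunger's red round pull knob, upright cylinder 28 mm across, 38 mm tall, its underside 86 mm above the work surface when seated, with 10 mm free between it and the arm's top (a steel collar 24 mm across fills most of that). Moves with the plunger
- knob_grip (a point): point on the knob's axis, 14 mm below its top: a good height to grip (from above, any yaw); moves with the plunger
- pin_tip (a point): lower end of the 8 mm pin, 12 mm below the disc's top when seated; moves with the plunger
- ref_ball_a: loose white reference ball (20 mm) on a small steel foot (24 mm across, 34 mm tall in all), standing near the turntable's rim on the side away from the plunger; bystander; origin: underside centre
- ref_ball_b: a second such reference ball; bystander
- gauge_ring: brass turned gauge, 44 mm across, 30 mm tall, loose on the work surface between mould and turntable, near the robot; bystander; origin: underside centre
- scanner: black hand-held scanner with two blue lenses, about 75 x 215 x 60 mm, lying loose at the left, beside the robot; bystander; origin: underside centre
- spray_can: white spray can, 54 mm across, 140 mm tall, standing loose at the right; bystander
- screwdriver: screwdriver lying loose beyond the middle, across the table; bystander
- mouse: black computer mouse 105 x 60 x 28 mm on the dark mat at the right; bystander
- step_gauge: plain steel cylinder, 32 mm across, 50 mm tall, standing loose beyond the middle; bystander
There are look-alikes about, which are no part of the job. There is more than one size of the bracket; the job needs the largest.

How it is judged:
On the way, in this order (a step that is already met when the one before it is completed fails the run):
1. the bracket is lifted in the grip clear above the mould (z of bracket in the frame of mould above 0.04 m and contact force between bracket and the fingers above 0.5 N and contact force between bracket and mould below 0.1 N), for 0.05 s.
2. still gripped, the bracket is lowered onto the turntable inside the ring (horizontal distance between bracket and ring_centre below 0.025 m and z of bracket in the frame of ring_centre below 0.01 m and contact force between bracket and the fingers above 0.5 N), for 0.05 s.
3. the bracket stands released inside the ring (horizontal distance between bracket and ring_centre below 0.017 m and z of bracket in the frame of ring_centre between -0.004 and 0.004 m and angle between bracket's own z axis and vertical below 0.1 rad and contact force between bracket and the fingers below 0.1 N and linear speed of bracket below 0.02 m/s), for 0.2 s.
At the end, for the whole second after the job is handed in: bracket upright on the disc (0.1 rad, 4 mm), at rest, free of the fingers, centre within 17 mm of the ring centre; plunger pulled over 15.5 of 18 mm, pin tip over 3 mm above its hole, knob held by the fingers (over 3 N) through the last second (all of step 3 and value of joint index_plunger above 0.0155 m and contact force between index_plunger and the fingers above 3 N and z of pin_tip in the frame of seat_hole above 0.003 m); the arm keeps its last pose, push and grip.
It fails at once if the plunger is pulled (over 5 mm) before the bracket is on the turntable inside the ring and out of the fingers (value of joint index_plunger above 0.005 m and (horizontal distance between bracket and ring_centre above 0.03 m or contact force between bracket and the fingers above 0.5 N)).
It fails at once if a bystander is shifted by more than 15 mm or tipped over (distance of any of ref_ball_a, ref_ball_b, gauge_ring, scanner, spray_can, screwdriver, mouse, step_gauge from where it was at the start of the episode above 0.015 m or angle between any of ref_ball_a, ref_ball_b, gauge_ring, scanner, spray_can, mouse, step_gauge's own z axis and vertical above 0.4 rad).
It also fails if it takes over 48 s, if anything falls off the work surface, if the arm or the gripper's body presses on something with over 40 N, if the wrist force passes 120 N, or if a joint passes its speed limit or range.

## Working session

There is one attempt and no reset: what is moved stays moved. The work goes in short steps, Python scripts to look and compute and a tool call to move; the robot and the scene stay as the last step left them, time stands still between calls to the robot, and variables do not carry over. Pictures are saved under pics/ and viewed, at most 10 in all, crops included, and the job is handed in when it is done.

Besides the shell and the picture viewer there is one more tool, called after "Emit:" in YAML: its name, and indented under it one key for each argument. jog_arm: Moves the arm, as the interface text tells. Its arguments: {"type":"object","properties":{"turn":{"type":"array","items":{"type":"array","items":{"type":"number"}}},"delta_pos":{"type":"array","items":{"type":"array","items":{"type":"number"}}},"gripper":{"type":"array","items":{"type":"number"}},"grip_force":{"type":"number"}},"required":["turn","delta_pos","gripper"]}

```bash
mkdir -p pics; cat > h.py <<'E'
import numpy as np, cv2
from workcell import read_state, vision, ticket
def cam(n):
    c=vision.calibration(n); f=240/np.tan(np.radians(c["vfov"])/2)
    K=np.array([[f,0,c["cx"]],[0,f,c["cy"]],[0,0,1.]])
    return K,np.array(c["dist"],float),np.array(c["R"]),np.array(c["t"])
def ray(n,uv):
    K,d,R,t=cam(n); p=cv2.undistortPoints(np.array(uv,float).reshape(-1,1,2),K,d).reshape(-1,2)
    return -R.T@t,(np.c_[p,np.ones(len(p))])@R
def plane(n,uv,z):
    o,d=ray(n,uv); return o+d*((z-o[2])/d[:,2])[:,None]
def proj(n,X):
    K,d,R,t=cam(n); return cv2.projectPoints(np.array(X,float).reshape(-1,1,3),cv2.Rodrigues(R)[0],t,K,d)[0].reshape(-1,2)
def snap(n,name):
    im=np.ascontiguousarray(vision.read_camera(n)[:,:,::-1]); cv2.imwrite(f"pics/{name}.png",im); return im
E
python3 -c "
from h import *
for n in('side','top'):
    snap(n,n+'0'); K,d,R,t=cam(n); print(n,K[0,0],-R.T@t,R[2],d)
print(read_state())"
```

```text
side 558.4881846644254 [ 0.12110978 -1.1462523   0.99725839] [ 0.30334878  0.73705244 -0.60393147] [-0.01414335  0.          0.          0.          0.        ]
top 540.8544556002305 [ 0.30648863 -0.02620491  1.54842647] [ 0.17199269  0.00491975 -0.98508594] [-0.01045798  0.          0.          0.          0.        ]
{'time': 0.1, 'q': array([ 1.29509382e+00,  2.64690886e-01,  1.60525282e+00, -7.44584429e-06,
        1.27373052e+00, -3.69049703e-02]), 'joint_vel': array([-0.00109393, -0.00306597, -0.00472385,  0.00028556,  0.00044535,
       -0.00227299]), 'joint_torque': array([ 2.39648172e-03, -5.16704750e+01, -3.68595672e+01, -4.90582568e-05,
        6.27026908e-03, -2.04034443e-06]), 'tool_pos': array([0.15948359, 0.65519116, 0.23006943]), 'tcp_rot': array([-0.37417032, -3.11890988,  0.00323128]), 'wrist_force': array([0.89473227, 0.33947039, 0.14419321]), 'torque': array([ 0.02651322, -0.02181865,  0.02595738]), 'grip_force': 0.0, 'width': 0.9979769390639477}
```

View pics/top0.png

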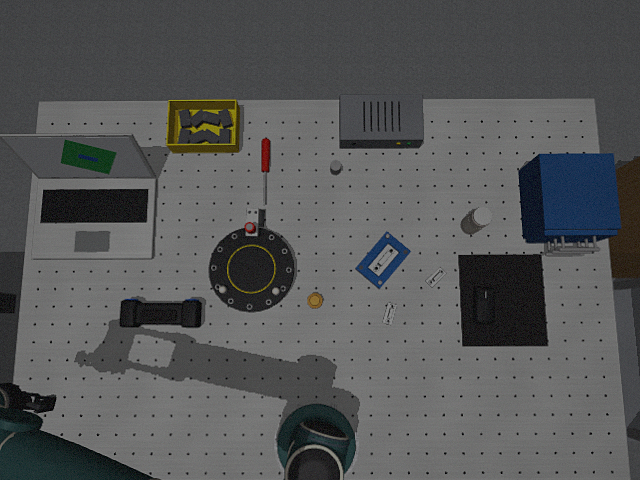

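View pics/side0.png

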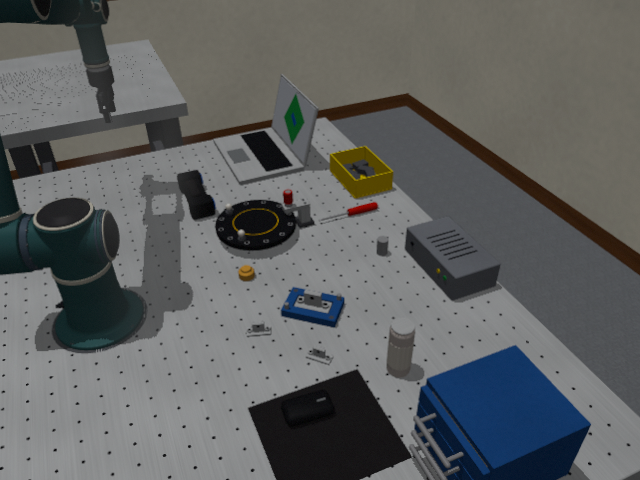

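The top view shows the turntable centre at about (252,269), the red knob at (250,228), the mould with the bracket at (383,260), and smaller look-alike brackets at (390,313) and (435,277). The side view shows the mould at (312,306), the turntable at (257,224) and the knob at (288,197).

```bash
cat > m.py <<'E'
from h import *
np.set_printoptions(precision=4,suppress=True)
def best(mask,near,amin=15):
    n,l,s,c=cv2.connectedComponentsWithStats(mask.astype(np.uint8))
    k=[i for i in range(1,n) if s[i,4]>=amin]; i=min(k,key=lambda i:np.hypot(*(c[i]-near)))
    return l==i,s[i],c[i]
def pts(m): return np.argwhere(m)[:,::-1].astype(np.float32)
if __name__=="__main__":
  for n,cm,cr,ck in(("top",(383,260),(252,269),(250,228)),("side",(312,306),(257,222),(288,197))):
    im=cv2.imread(f"pics/{n}0.png"); hsv=cv2.cvtColor(im,cv2.COLOR_BGR2HSV); H,S,V=cv2.split(hsv)
    blue,s,c=best((H>95)&(H<125)&(S>120)&(V>50),cm,100)
    q=plane(n,pts(blue),0.022)[:,:2].astype(np.float32)
    r=cv2.minAreaRect(q*1000); print(n,"mould",s,r)
    w=(S<80)&(V>90); w[:, :]&=cv2.pointPolygonTest is not None
    hull=cv2.fillConvexPoly(np.zeros_like(H),cv2.convexHull(pts(blue).astype(int)),1)>0
    inner=hull&~blue; br,s,c=best(inner,cm,50)
    print(" cavity",s,cv2.minAreaRect((plane(n,pts(br),0.022)[:,:2]*1000).astype(np.float32)))
    yel=(H>18)&(H<35)&(S>110)&(V>60); Y=np.hypot(*(np.indices(H.shape)[::-1]-np.array(cr)[:,None,None]))<32 if n=="top" else np.hypot(*(np.indices(H.shape)[::-1]-np.array(cr)[:,None,None]))<38
    p=plane(n,pts(yel&Y),0.045)[:,:2]; x=np.linalg.lstsq(np.c_[2*p,np.ones(len(p))],(p**2).sum(1),rcond=None)[0]
    print(" ring",len(p),x[:2],np.sqrt(x[2]+x[0]**2+x[1]**2))
    red,s,c=best(((H<8)|(H>172))&(S>120)&(V>50),ck,10)
    print(" knob",s,c,plane(n,[c],.105),plane(n,[c],.124))
    bx,by=int(cm[0])-40,int(cm[1])-40
    cv2.imwrite(f"pics/c_{n}.png",np.hstack([cv2.resize(im[int(y)-32:int(y)+32,int(x_)-32:int(x_)+32],(400,400),interpolation=cv2.INTER_CUBIC) for x_,y in(cm,ck)]))
  a,b=best,0
E
python3 m.py; python3 -c "
import cv2,numpy as np
a=np.vstack([cv2.resize(cv2.imread(f'pics/c_{n}.png'),(600,300)) for n in('top','side')]);cv2.imwrite('pics/crops.png',a)"
```

```text
top mould [356 232  55  56 975] ((502.847900390625, -192.05325317382812), (87.98361206054688, 140.9509735107422), 49.20682144165039)
 cavity [368 243  31  33 477] ((502.9382629394531, -192.91331481933594), (41.5828742980957, 92.60132598876953), 49.44403076171875)
 ring 294 [0.476  0.1796] 0.06628993707442005
 knob [244 222  11  11  48] [249.5417 226.9583] [[0.5823 0.1772 0.105 ]] [[0.5786 0.1745 0.124 ]]
side mould [281 288  63  34 779] ((503.1845397949219, -194.01051330566406), (91.25627136230469, 140.22042846679688), 49.2625846862793)
 cavity [294 289  38  25 567] ((511.14703369140625, -184.20484924316406), (68.87520599365234, 92.21244812011719), 49.19436264038086)
 ring 160 [0.4763 0.1812] 0.06630521546695663
 knob [283 190   9  15  96] [287.5 197.5] [[0.5791 0.1727 0.105 ]] [[0.5693 0.1446 0.124 ]]
```

View pics/crops.png

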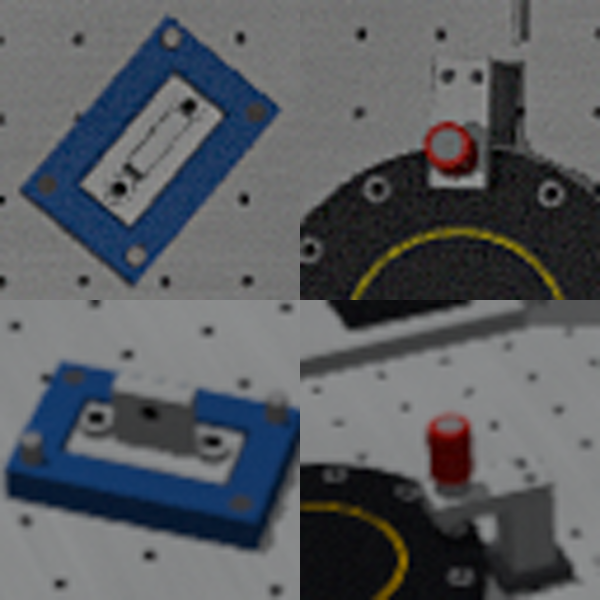

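The crops agree with the given sizes: the mould is at (0.503,-0.193) with its long axis at -40.8°, the ring is centred at (0.476,0.180) with r=66 mm, and the knob is near (0.580,0.174). The bracket sits in the cavity with its rib upright along the long axis. I'll turn the tool across the rib first, then travel.

Emit:
jog_arm:
  turn:
    - [0, 0, 0.118]
    - [0, 0, 0.118]
    - [0, 0, 0.118]
    - [0, 0, 0.118]
    - [0, 0, 0]
    - [0, 0, 0]
    - [0, 0, 0]
    - [0, 0, 0]
    - [0, 0, 0]
    - [0, 0, 0]
    - [0, 0, 0]
    - [0, 0, 0]
    - [0, 0, 0]
    - [0, 0, 0]
    - [0, 0, 0]
    - [0, 0, 0]
    - [0, 0, 0]
    - [0, 0, 0]
    - [0, 0, 0]
  delta_pos:
    - [0, 0, 0]
    - [0, 0, 0]
    - [0, 0, 0]
    - [0, 0, 0]
    - [-0.0346, -0.0084, 0]
    - [-0.0346, -0.0084, 0]
    - [-0.0346, -0.0084, 0]
    - [-0.0346, -0.0084, 0]
    - [-0.0346, -0.0084, 0]
    - [-0.0346, -0.0084, 0]
    - [-0.0346, -0.0084, 0]
    - [-0.0346, -0.0084, 0]
    - [-0.0346, -0.0084, 0]
    - [-0.0346, -0.0084, 0]
    - [-0.0346, -0.0084, 0]
    - [-0.0346, -0.0084, 0]
    - [-0.0346, -0.0084, 0]
    - [-0.0346, -0.0084, 0]
    - [-0.0346, -0.0084, 0]
  gripper: [0.085, 0.085, 0.085, 0.085, 0.085, 0.085, 0.085, 0.085, 0.085, 0.085, 0.085, 0.085, 0.085, 0.085, 0.085, 0.085, 0.085, 0.085, 0.085]
  grip_force: 40

```text
time: 1.68
tool_pos: [0.4712, 0.22, 0.231]
tcp_rot: [-1.093, -2.945, 0.0]
wrist_force: [0.9, 0.5, 0.0]
width: 0.995
grip_force: 0.0
```

```bash
cat > go.py <<'E'
import sys; from h import *
from scipy.spatial.transform import Rotation as Ro
np.set_printoptions(precision=4,suppress=True)
s=read_state(); R=Ro.from_rotvec(s["tcp_rot"]).as_matrix(); p=s["tool_pos"]
print(s["time"],"p",p,"yaw_y",np.degrees(np.arctan2(R[1,1],R[0,1])),"z",R[:,2],"F",s["wrist_force"],"grip",s["grip_force"],s["width"],"q",s["q"])
if len(sys.argv)>3:
    d=np.array(list(map(float,sys.argv[1:4])))-p; print("tool delta",R.T@d,"norm",np.linalg.norm(d))
    print("upright turn",R.T@np.cross(R[:,2],[0,0,-1]))
E
python3 go.py 0.503 -0.193 0.15
```

```text
1.6833 p [0.4712 0.22   0.231 ] yaw_y 49.274309721356786 z [-0.0004 -0.0001 -1.    ] F [0.8705 0.4963 0.0449] grip 0.0 0.995304999734254 q [ 0.3889 -0.0305  1.9315  0.0001  1.2411 -0.4711]
tool delta [-0.2936 -0.2922  0.081 ] norm 0.42207877626095597
upright turn [-0.0004 -0.0003  0.    ]
```

Emit:
jog_arm:
  turn:
    - [0, 0, 0]
    - [0, 0, 0]
    - [0, 0, 0]
    - [0, 0, 0]
    - [0, 0, 0]
    - [0, 0, 0]
    - [0, 0, 0]
    - [0, 0, 0]
    - [0, 0, 0]
    - [0, 0, 0]
    - [0, 0, 0]
    - [0, 0, 0]
    - [0, 0, 0]
    - [0, 0, 0]
    - [0, 0, 0]
  delta_pos:
    - [-0.0245, -0.0243, 0]
    - [-0.0245, -0.0243, 0]
    - [-0.0245, -0.0243, 0]
    - [-0.0245, -0.0243, 0]
    - [-0.0245, -0.0243, 0]
    - [-0.0245, -0.0243, 0]
    - [-0.0245, -0.0243, 0]
    - [-0.0245, -0.0243, 0]
    - [-0.0245, -0.0243, 0]
    - [-0.0245, -0.0243, 0]
    - [-0.0245, -0.0243, 0]
    - [-0.0245, -0.0243, 0]
    - [0, 0, 0.03]
    - [0, 0, 0.03]
    - [0, 0, 0.03]
  gripper: [0.085, 0.085, 0.085, 0.085, 0.085, 0.085, 0.085, 0.085, 0.085, 0.06, 0.06, 0.06, 0.06, 0.06, 0.06]

```text
time: 2.93
tool_pos: [0.5034, -0.1922, 0.1405]
tcp_rot: [1.096, 2.943, -0.0]
wrist_force: [-0.2, -0.3, 1.1]
width: 0.703
grip_force: 0.0
```

```bash
python3 go.py 0.503 -0.193 0.036; python3 -c "
from h import *
im=snap('side','s1');im2=snap('top','t1')
a=cv2.resize(im[220:340,250:370],(400,400),interpolation=2);b=cv2.resize(im2[210:310,333:433],(400,400),interpolation=2)
cv2.imwrite('pics/n1.png',np.hstack([a,b]))"
```

```text
2.9333 p [ 0.5034 -0.1922  0.1405] yaw_y 49.158482412644574 z [ 0.0012 -0.0004 -1.    ] F [-0.1524 -0.3367  1.0979] grip 0.0 0.7029147499532524 q [-0.411   0.0827  1.9904  0.0001  1.0672 -1.269 ]
tool delta [-0.0001 -0.0009  0.1045] norm 0.10452770354595525
upright turn [0.0004 0.0012 0.    ]
```

View pics/n1.png

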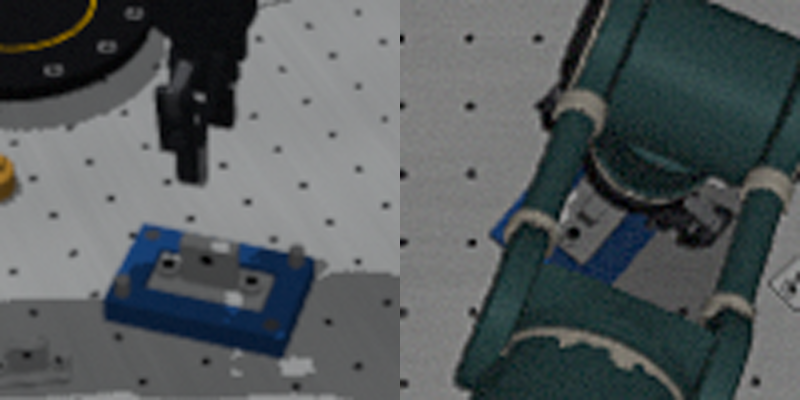

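The fingers straddle the rib in line with it, above the mould at crop (205,260). Next I descend to TCP z=0.034 and close.

Emit:
jog_arm:
  turn:
    - [0, 0, 0]
    - [0, 0, 0]
    - [0, 0, 0]
    - [0, 0, 0]
    - [0, 0, 0]
    - [0, 0, 0]
    - [0, 0, 0]
    - [0, 0, 0]
    - [0, 0, 0]
    - [0, 0, 0]
    - [0, 0, 0]
    - [0, 0, 0]
    - [0, 0, 0]
    - [0, 0, 0]
    - [0, 0, 0]
  delta_pos:
    - [0, -0.0009, 0.02]
    - [0, 0, 0.025]
    - [0, 0, 0.025]
    - [0, 0, 0.02]
    - [0, 0, 0.01]
    - [0, 0, 0.0065]
    - [0, 0, 0]
    - [0, 0, 0]
    - [0, 0, 0]
    - [0, 0, 0]
    - [0, 0, 0]
    - [0, 0, 0]
    - [0, 0, 0]
    - [0, 0, 0]
    - [0, 0, 0]
  gripper: [0.06, 0.06, 0.06, 0.06, 0.06, 0.06, 0.06, 0.03, 0.02, 0.01, 0.01, 0.01, 0.005, 0.005, 0.005]
  grip_force: 40

```text
time: 4.28
tool_pos: [0.5039, -0.1923, 0.0362]
tcp_rot: [1.092, 2.943, -0.0]
wrist_force: [-0.7, 0.5, 6.1]
width: 0.152
grip_force: 40.6
```

```bash
python3 go.py 0.503 -0.193 0.16
```

```text
4.2833 p [ 0.5039 -0.1923  0.0362] yaw_y 49.27128870764008 z [ 0.0022 -0.001  -1.    ] F [-0.676   0.5264  6.1404] grip 40.580724477767944 0.15196833678839478 q [-0.4107  0.2123  2.0644 -0.0001  0.8624 -1.2707]
tool delta [-0.0001 -0.001  -0.1238] norm 0.12378928814713959
upright turn [0.0007 0.0024 0.    ]
```

Emit:
jog_arm:
  turn:
    - [0, 0, 0]
    - [0, 0, 0]
    - [0, 0, 0]
    - [0, 0, 0]
    - [0, 0, 0]
    - [0, 0, 0]
    - [0, 0, 0]
    - [0, 0, 0]
    - [0, 0, 0]
    - [0, 0, 0]
  delta_pos:
    - [0, 0, -0.003]
    - [0, 0, -0.006]
    - [0, 0, -0.01]
    - [0, 0, -0.015]
    - [0, 0, -0.02]
    - [0, 0, -0.025]
    - [0, 0, -0.025]
    - [0, 0, -0.02]
    - [0, 0, -0.01]
    - [0, 0, 0]
  gripper: [0.005, 0.005, 0.005, 0.005, 0.005, 0.005, 0.005, 0.005, 0.005, 0.005]

```text
time: 5.12
tool_pos: [0.5046, -0.1925, 0.1723]
tcp_rot: [1.091, 2.94, -0.0]
wrist_force: [0.9, -0.5, -1.5]
width: 0.156
grip_force: 39.6
```

```bash
python3 go.py 0.476 0.180 0.168; python3 -c "
from h import *
im=snap('side','s2')
cv2.imwrite('pics/n2.png',cv2.resize(im[180:340,230:390],(500,500),interpolation=2))"
```

```text
5.1167 p [ 0.5046 -0.1925  0.1723] yaw_y 49.27430440011039 z [ 0.0054 -0.0023 -1.    ] F [ 0.8736 -0.5428 -1.5412] grip 39.58002269268036 0.15571852876705836 q [-0.4106  0.051   1.9612  0.0001  1.1235 -1.2707]
tool delta [0.2647 0.2637 0.0033] norm 0.37361952451117075
upright turn [0.0018 0.0055 0.    ]
```

View pics/n2.png

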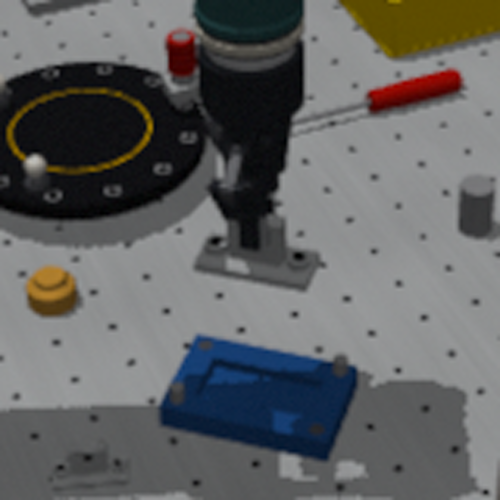

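The bracket hangs level in the grip at crop (258,260), and the mould is empty. Next I carry it to the ring.

Emit:
jog_arm:
  turn:
    - [0.0018, 0.0055, 0]
    - [0, 0, 0]
    - [0, 0, 0]
    - [0, 0, 0]
    - [0, 0, 0]
    - [0, 0, 0]
    - [0, 0, 0]
    - [0, 0, 0]
    - [0, 0, 0]
    - [0, 0, 0]
    - [0, 0, 0]
    - [0, 0, 0]
    - [0, 0, 0]
    - [0, 0, 0]
    - [0, 0, 0]
    - [0, 0, 0]
  delta_pos:
    - [0.007, 0.007, 0]
    - [0.014, 0.014, 0]
    - [0.021, 0.021, 0]
    - [0.024, 0.024, 0]
    - [0.025, 0.025, 0]
    - [0.025, 0.025, 0]
    - [0.025, 0.025, 0]
    - [0.025, 0.025, 0]
    - [0.025, 0.025, 0]
    - [0.024, 0.024, 0]
    - [0.021, 0.021, 0]
    - [0.014, 0.014, 0]
    - [0.01, 0.01, 0]
    - [0.005, 0.004, 0]
    - [0, 0, 0]
    - [0, 0, 0]
  gripper: [0.005, 0.005, 0.005, 0.005, 0.005, 0.005, 0.005, 0.005, 0.005, 0.005, 0.005, 0.005, 0.005, 0.005, 0.005, 0.005]

```text
time: 6.5
tool_pos: [0.473, 0.1809, 0.1683]
tcp_rot: [-1.089, -2.938, 0.003]
wrist_force: [-0.6, -0.4, -1.9]
width: 0.154
grip_force: 39.5
```

```bash
python3 go.py 0.477 0.181 0.069
```

```text
6.5 p [0.473  0.1809 0.1683] yaw_y 49.33049879644114 z [-0.0081  0.0009 -1.    ] F [-0.6213 -0.359  -1.926 ] grip 39.54155087471008 0.153904705292665 q [ 0.3138 -0.0016  2.0229  0.0037  1.1277 -0.5487]
tool delta [-0.0037  0.0032  0.0993] norm 0.09942130221845176
upright turn [-0.0046 -0.0067  0.    ]
```

Emit:
jog_arm:
  turn:
    - [-0.0046, -0.0067, 0]
    - [0, 0, 0]
    - [0, 0, 0]
    - [0, 0, 0]
    - [0, 0, 0]
    - [0, 0, 0]
    - [0, 0, 0]
    - [0, 0, 0]
    - [0, 0, 0]
  delta_pos:
    - [-0.0037, 0.0032, 0.01]
    - [0, 0, 0.02]
    - [0, 0, 0.025]
    - [0, 0, 0.02]
    - [0, 0, 0.01]
    - [0, 0, 0.005]
    - [0, 0, 0.003]
    - [0, 0, 0.002]
    - [0, 0, 0]
  gripper: [0.005, 0.005, 0.005, 0.005, 0.005, 0.005, 0.005, 0.005, 0.005]

```text
time: 7.25
tool_pos: [0.48, 0.1814, 0.0754]
tcp_rot: [1.093, 2.942, 0.005]
wrist_force: [-0.5, 0.5, -1.9]
width: 0.152
grip_force: 39.5
```

```bash
python3 go.py 0.477 0.181 0.069; python3 -c "
from h import *
im=snap('side','s3')
cv2.imwrite('pics/n3.png',cv2.resize(im[160:270,200:320],(600,550),interpolation=2))"
```

```text
7.25 p [0.48   0.1814 0.0754] yaw_y 49.25653893428361 z [ 0.004   0.0017 -1.    ] F [-0.5038  0.4937 -1.9219] grip 39.46350395679474 0.15242491078037415 q [ 0.3124  0.1104  2.0966  0.0005  0.9302 -0.5475]
tool delta [ 0.0021 -0.0023  0.0064] norm 0.007119340883300944
upright turn [0.0039 0.002  0.    ]
```

View pics/n3.png

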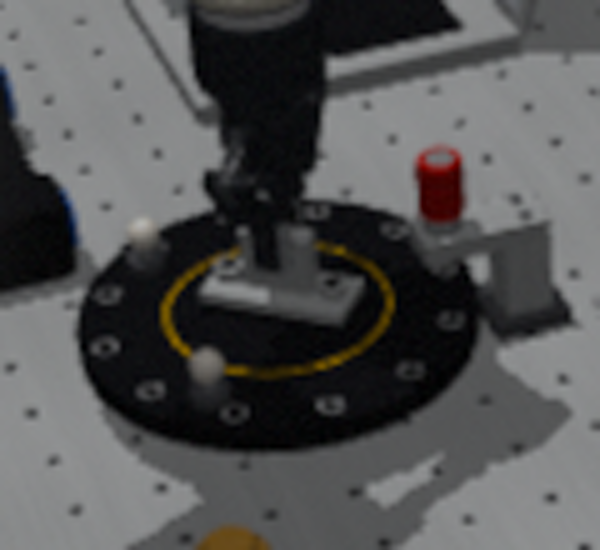

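The bracket hovers about 6 mm above the disc, centred in the ring. I'll correct a few mm and lower slowly.

Emit:
jog_arm:
  turn:
    - [0.0039, 0.002, 0]
    - [0, 0, 0]
    - [0, 0, 0]
    - [0, 0, 0]
    - [0, 0, 0]
  delta_pos:
    - [0.0021, -0.0023, 0.002]
    - [0, 0, 0.002]
    - [0, 0, 0.0015]
    - [0, 0, 0.001]
    - [0, 0, 0]
  gripper: [0.005, 0.005, 0.005, 0.005, 0.005]

```text
time: 7.72
tool_pos: [0.4763, 0.1812, 0.0692]
tcp_rot: [-1.093, -2.944, 0.001]
wrist_force: [-2.7, 0.3, 5.7]
width: 0.153
grip_force: 40.4
```

```bash
python3 go.py 0.477 0.181 0.069
```

```text
7.7167 p [0.4763 0.1812 0.0692] yaw_y 49.2814233052425 z [-0.0011 -0.0001 -1.    ] F [-2.6979  0.2548  5.6563] grip 40.41591167449951 0.15252915068772419 q [ 0.3145  0.1159  2.1041  0.0003  0.9226 -0.5457]
tool delta [-0.0007  0.0003  0.0002] norm 0.0007725924350428135
upright turn [-0.0008 -0.0007  0.    ]
```

Contact with the disc at the expected height. Now I release and rise.

Emit:
jog_arm:
  turn:
    - [0, 0, 0]
    - [0, 0, 0]
    - [0, 0, 0]
    - [0, 0, 0]
    - [0, 0, 0]
    - [0, 0, 0]
    - [0, 0, 0]
    - [0, 0, 0]
    - [0, 0, 0]
    - [0, 0, 0]
    - [0, 0, 0]
    - [0, 0, 0]
    - [0, 0, 0]
    - [0, 0, 0]
  delta_pos:
    - [0, 0, 0]
    - [0, 0, 0]
    - [0, 0, 0]
    - [0, 0, 0]
    - [0, 0, 0]
    - [0, 0, 0]
    - [0, 0, 0]
    - [0, 0, -0.01]
    - [0, 0, -0.025]
    - [0, 0, -0.03]
    - [0, 0, -0.03]
    - [0, 0, -0.02]
    - [0, 0, 0]
    - [0, 0, 0]
  gripper: [0.02, 0.03, 0.04, 0.05, 0.05, 0.05, 0.05, 0.05, 0.05, 0.05, 0.05, 0.05, 0.05, 0.05]

```text
time: 8.88
tool_pos: [0.4776, 0.1815, 0.1856]
tcp_rot: [1.092, 2.943, 0.003]
wrist_force: [0.6, -0.4, -0.4]
width: 0.582
grip_force: 0.0
```

```bash
python3 go.py 0.580 0.176 0.184; python3 -c "
from m import *
im=snap('side','s4');n='side'
H,S,V=cv2.split(cv2.cvtColor(im,cv2.COLOR_BGR2HSV))
red,s,c=best(((H<8)|(H>172))&(S>120)&(V>50),(288,197),10); print(s,c,proj(n,[[.580,.176,.086],[.580,.176,.105],[.580,.176,.124]]))
cv2.imwrite('pics/n4.png',cv2.resize(im[130:270,200:340],(560,560),interpolation=2))"
```

```text
8.8833 p [0.4776 0.1815 0.1856] yaw_y 49.27533420727791 z [ 0.003   0.0011 -1.    ] F [ 0.5738 -0.4359 -0.4262] grip 0.0 0.5821146857948573 q [ 0.3143 -0.0155  2.003   0.0001  1.1509 -0.5458]
tool delta [-0.0811  0.0626  0.0019] norm 0.10252812834838378
upright turn [0.0028 0.0016 0.    ]
[284 190   8  14  92] [287.6304 197.5   ] [[287.689  202.2641]
 [287.3849 196.8794]
 [287.0766 191.4197]]
```

View pics/n4.png

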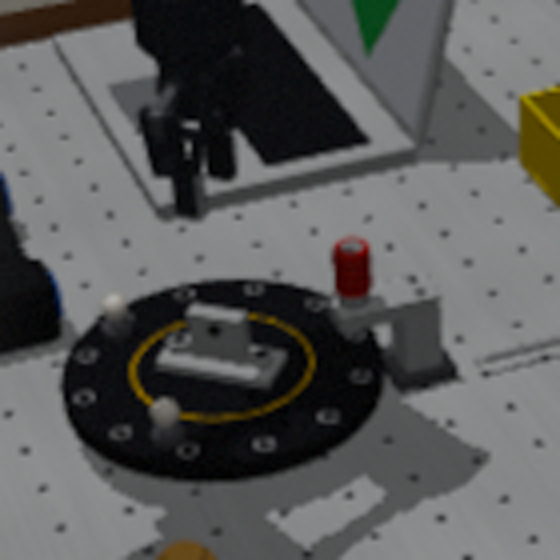

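The bracket stands free and upright inside the ring, and the knob at crop (352,268) matches (0.580,0.175). Next I move over the knob.

Emit:
jog_arm:
  turn:
    - [0.0028, 0.0016, 0]
    - [0, 0, 0]
    - [0, 0, 0]
    - [0, 0, 0]
    - [0, 0, 0]
    - [0, 0, 0]
  delta_pos:
    - [-0.015, 0.0115, 0]
    - [-0.025, 0.019, 0]
    - [-0.025, 0.02, 0]
    - [-0.0165, 0.012, 0]
    - [0, 0, 0.01]
    - [0, 0, 0.01]
  gripper: [0.06, 0.065, 0.065, 0.065, 0.065, 0.065]

```text
time: 9.43
tool_pos: [0.5787, 0.1748, 0.1607]
tcp_rot: [-1.092, -2.939, 0.007]
wrist_force: [-0.6, 0.9, 0.4]
width: 0.763
grip_force: 0.0
```

```bash
python3 go.py 0.5805 0.1755 0.092; python3 -c "
from h import *
im=snap('side','s5')
a=cv2.resize(im[140:240,240:340],(500,500),interpolation=2)
cv2.imwrite('pics/n5.png',a)"
```

```text
9.4333 p [0.5787 0.1748 0.1607] yaw_y 49.225208327579765 z [-0.0068 -0.0019 -1.    ] F [-0.6239  0.8859  0.4267] grip 0.0 0.7625229131840935 q [ 0.2522  0.1897  1.8285 -0.0002  1.1304 -0.6068]
tool delta [-0.0012  0.0021  0.0687] norm 0.06872780950542388
upright turn [-0.0059 -0.0039  0.    ]
```

View pics/n5.png

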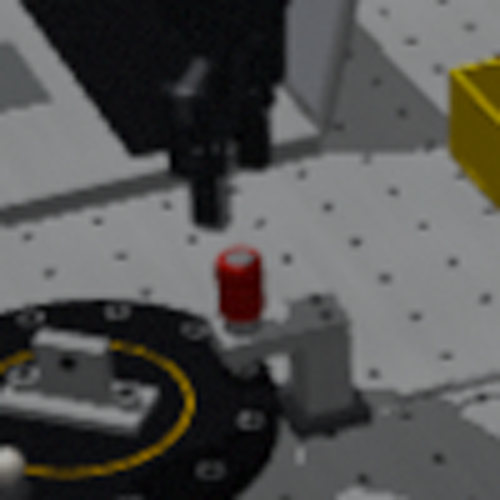

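The open fingers straddle the knob axis (finger midpoint at crop x≈233, knob at x≈240, which fits the vertical perspective). I'll descend and close.

Emit:
jog_arm:
  turn:
    - [-0.0059, -0.0039, 0]
    - [0, 0, 0]
    - [0, 0, 0]
    - [0, 0, 0]
    - [0, 0, 0]
    - [0, 0, 0]
    - [0, 0, 0]
    - [0, 0, 0]
    - [0, 0, 0]
    - [0, 0, 0]
    - [0, 0, 0]
    - [0, 0, 0]
  delta_pos:
    - [-0.0012, 0.0021, 0.01]
    - [0, 0, 0.02]
    - [0, 0, 0.02]
    - [0, 0, 0.012]
    - [0, 0, 0.006]
    - [0, 0, 0]
    - [0, 0, 0]
    - [0, 0, 0]
    - [0, 0, 0]
    - [0, 0, 0]
    - [0, 0, 0]
    - [0, 0, 0]
  gripper: [0.065, 0.065, 0.065, 0.065, 0.065, 0.065, 0.05, 0.04, 0.03, 0.02, 0.02, 0.02]
  grip_force: 70

```text
time: 10.48
tool_pos: [0.5822, 0.1764, 0.0966]
tcp_rot: [1.092, 2.941, 0.005]
wrist_force: [-0.4, 1.5, 6.6]
width: 0.308
grip_force: 68.7
```

```bash
python3 go.py 0.5805 0.1755 0.112
```

```text
10.4833 p [0.5822 0.1764 0.0966] yaw_y 49.27049205332874 z [ 0.0049  0.0013 -1.    ] F [-0.4369  1.4923  6.5726] grip 68.71545195579529 0.30755704121365623 q [ 0.2532  0.2526  1.8811  0.0001  1.0029 -0.6068]
tool delta [ 0.0007 -0.0017 -0.0154] norm 0.015549868567163758
upright turn [0.0042 0.0028 0.    ]
```

Emit:
jog_arm:
  turn:
    - [0, 0, 0]
    - [0, 0, 0]
    - [0, 0, 0]
    - [0, 0, 0]
    - [0, 0, 0]
    - [0, 0, 0]
    - [0, 0, 0]
    - [0, 0, 0]
    - [0, 0, 0]
    - [0, 0, 0]
  delta_pos:
    - [0, 0, 0]
    - [0, 0, 0]
    - [0, 0, -0.002]
    - [0, 0, -0.003]
    - [0, 0, -0.003]
    - [0, 0, -0.003]
    - [0, 0, -0.003]
    - [0, 0, -0.003]
    - [0, 0, -0.003]
    - [0, 0, 0]
  gripper: [0.02, 0.02, 0.02, 0.02, 0.02, 0.02, 0.02, 0.02, 0.02, 0.02]
  grip_force: 90

```text
time: 11.32
tool_pos: [0.5821, 0.1763, 0.1139]
tcp_rot: [1.092, 2.942, 0.004]
wrist_force: [6.5, 2.2, -9.7]
width: 0.298
grip_force: 89.1
```

```bash
python3 go.py 0.5822 0.1764 0.1156; python3 -c "
from m import *
im=snap('side','s6');n='side'
H,S,V=cv2.split(cv2.cvtColor(im,cv2.COLOR_BGR2HSV))
red,s,c=best(((H<8)|(H>172))&(S>120)&(V>50),(288,197),10); print(s,c)"
```

```text
11.3167 p [0.5821 0.1763 0.1139] yaw_y 49.27009461862042 z [ 0.0046  0.0012 -1.    ] F [ 6.484   2.2007 -9.7497] grip 89.06401991844177 0.2976382045819911 q [ 0.2532  0.2339  1.8685  0.0001  1.0344 -0.6068]
tool delta [-0.0001  0.0001 -0.0017] norm 0.0016976373558228659
upright turn [0.0039 0.0027 0.    ]
[285 185   7  15  32] [289.875  192.4688]
```

Emit:
jog_arm:
  turn:
    - [0, 0, 0]
    - [0, 0, 0]
    - [0, 0, 0]
    - [0, 0, 0]
    - [0, 0, 0]
  delta_pos:
    - [0, 0, -0.001]
    - [0, 0, -0.001]
    - [0, 0, -0.001]
    - [0, 0, 0]
    - [0, 0, 0]
  gripper: [0.02, 0.02, 0.02, 0.02, 0.02]

```text
time: 11.78
tool_pos: [0.582, 0.1763, 0.1148]
tcp_rot: [1.092, 2.942, 0.004]
wrist_force: [10.6, 3.7, -17.3]
width: 0.301
grip_force: 89.7
```

```bash
python3 go.py 0.5822 0.1764 0.1156; python3 -c "
from m import *
im=snap('side','s7');n='side'
H,S,V=cv2.split(cv2.cvtColor(im,cv2.COLOR_BGR2HSV))
red,s,c=best(((H<8)|(H>172))&(S>120)&(V>50),(288,197),10); print(s,c)
cv2.imwrite('pics/n7.png',np.hstack([cv2.resize(cv2.imread(f'pics/{k}.png')[160:250,220:310],(400,400),interpolation=2) for k in('s4','s7')]))"
```

```text
11.7833 p [0.582  0.1763 0.1148] yaw_y 49.26362798430822 z [ 0.0044  0.0013 -1.    ] F [ 10.6383   3.7263 -17.3265] grip 89.71754550933838 0.30147142966611284 q [ 0.2531  0.2331  1.8677  0.0002  1.0362 -0.6068]
tool delta [-0.0001  0.0002 -0.0008] norm 0.0007931589544279106
upright turn [0.0038 0.0025 0.    ]
[286 185   6  15  29] [290.0345 192.069 ]
```

View pics/n7.png

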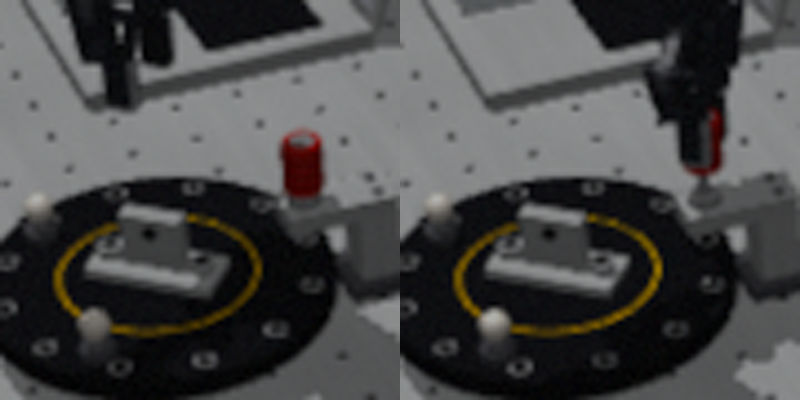

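The knob is up at its stop with the shaft visible below it: 18.2 mm of travel, and the force jumped to 17 N. The bracket is unmoved. I'll hold briefly to check for slip.

Emit:
jog_arm:
  turn:
    - [0, 0, 0]
    - [0, 0, 0]
    - [0, 0, 0]
    - [0, 0, 0]
    - [0, 0, 0]
    - [0, 0, 0]
    - [0, 0, 0]
    - [0, 0, 0]
    - [0, 0, 0]
    - [0, 0, 0]
    - [0, 0, 0]
    - [0, 0, 0]
  delta_pos:
    - [0, 0, 0]
    - [0, 0, 0]
    - [0, 0, 0]
    - [0, 0, 0]
    - [0, 0, 0]
    - [0, 0, 0]
    - [0, 0, 0]
    - [0, 0, 0]
    - [0, 0, 0]
    - [0, 0, 0]
    - [0, 0, 0]
    - [0, 0, 0]
  gripper: [0.02, 0.02, 0.02, 0.02, 0.02, 0.02, 0.02, 0.02, 0.02, 0.02, 0.02, 0.02]

```text
time: 12.83
tool_pos: [0.582, 0.1763, 0.1149]
tcp_rot: [1.092, 2.942, 0.004]
wrist_force: [10.0, 3.0, -17.5]
width: 0.299
grip_force: 89.7
```

```bash
python3 -c "
from workcell import ticket
print(ticket.finish_job())"
```

```text
the job is handed in; nothing more can be done
None
```

I handed the job in at about 13 s: the bracket stands released and upright inside the yellow ring, and the plunger is held up at its end stop in the grip (about 18 mm of travel, steady over a 1 s hold); the hand-in returned no verdict.

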